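Open the overhead cupboard with the hook pole

TASK

Open the drop-front cupboard that hangs over the motor: take the hook pole from its cradle, put its hook through the ring eye on the green flap and swing the flap gently all the way down, keeping the gripper and arm off the flap and cupboard. Then unhook, leave the flap down and lay the pole back in both notches of its cradle, hook end as you found it, without disturbing the other things on the bench.

Things in the scene. Friction and masses are not known exactly. Their poses are not given: they have to be found in the camera images.
- flap (a joint): angle of the green drop-front flap: 0 = shut (upright); grows as its top edge swings out from the cupboard front and down; 1.57 = fully down on its stop (level, straight out). It may start up to 0.12 ajar. Friction hinges hold it at any angle; turning them slowly takes about 0.45 N m (3 N at the eye when shut, less lower down, as the flap's 0.3 to 0.5 kg helps)
- cupboard: grey cupboard on two rear uprights at the robot's left, a motor standing below it. Origin on the bench under the box's centre; x points into the cupboard, away from its front, y along its width, z up. The box is 350 mm wide, 200 mm deep, from 175 to 372 mm above the bench
- hinge_line (a point): middle of the flap's hinge axis, at the flap's lower edge, 187 mm above the bench; axes as the cupboard's, so the hinge axis runs along y. The flap is 320 mm wide and 12 mm thick, its thickness centred on the axis, its top edge 171 mm from the axis
- eye (a point): centre of the brass ring eye on the middle of the flap's outer face: inner diameter 30 mm, 6 mm wire, 140 mm up the flap from the hinge axis, 34 mm out from it (28 mm off the face). Axes turn with the flap and equal the cupboard's at joint 0. The hole runs along y, parallel to the hinge: a hook enters sideways, from either side, and can turn in the eye as the flap swings
- pole_grip (a point): grip point on the hook pole, about at its centre of mass, at mid height of its wooden handle. x runs along the pole to the hook; z is up in the cradle. The handle is a flat-sided bar 24 mm wide (y), 30 mm high (z), from 170 mm behind this point to 50 mm ahead; then a 12 mm round aluminium rod to 230 mm ahead. About 0.16 kg
- hook_mid (a point): middle of the red hook finger at the pole's end, 230 mm ahead of the grip point and level with it: a straight 8 mm round finger square to the pole, pointing along the pole's -y (to the right, seen from handle to hook). It reaches from the rod's axis to 44 mm sideways; this point lies 22 mm sideways
- cradle: wooden pole cradle fixed to the bench: board 320 x 85 x 12 mm with two U-notched posts 24 mm thick. Origin on the bench, x along the pole to the hook end. Post at x = -90 mm carries the handle (notch 36 mm wide, floor 60 mm up), post at 170 mm the rod (notch 28 mm, floor 69 mm up); cheeks rise 20 mm over the floors. The pole's grip point belongs near x = 50, y = 0, z = 75 mm
- jar_mid (a point): squat amber screw-top jar, 60 mm across, 90 mm high; stands beside the cradle; point at its centre, half-way up; a bystander to leave alone
- tin_mid (a point): open steel tin, 84 mm across, 50 mm high; stands beside the cradle; point at its centre, half-way up; a bystander to leave alone
- oiler_mid (a point): yellow oil bottle with red cap, 60 mm across, 170 mm high; point at its centre, half-way up; a bystander to leave alone
- spraycan_mid (a point): blue spray can with white cap, 66 mm across, 190 mm high; point at its centre, half-way up; a bystander to leave alone
- drill_mid (a point): green cordless drill standing on its black battery, about 175 x 70 x 200 mm; point at its centre, half-way up; a bystander to leave alone
- hammer_mid (a point): hammer lying on the bench in front of and below the cupboard, 280 mm long, under 50 mm high; point at its middle; a bystander to leave alone
- file_mid (a point): hand file with wooden handle lying on the bench below the cupboard flap, 280 mm long, 26 mm high; point at its middle; a bystander to leave alone

How it is judged:
On the way, in this order (a step that is already met when the one before it is completed fails the run):
1. the pole's hook finger is through the eye (distance between hook_mid and eye below 0.02 m), for 0.1 s.
2. the flap is swung down with the hook still at the eye (value of joint flap above 1.48 rad and distance between hook_mid and eye below 0.026 m), for 0.1 s.
At the end, for the whole second after the job is handed in: the flap is fully down (joint above 1.45 of 1.57 rad) and at rest; the pole lies still in both notches of the cradle, hook end to the front post, level, its grip point within 40 mm along, 10 mm across and 7 mm in height of its place; the robot touches nothing (value of joint flap above 1.45 rad and velocity of joint flap below 0.05 rad/s and x of pole_grip in the frame of cradle between 0.01 and 0.09 m and y of pole_grip in the frame of cradle between -0.01 and 0.01 m and z of pole_grip in the frame of cradle between 0.068 and 0.082 m and x of hook_mid in the frame of cradle above 0.22 m and angle between the x axis of pole_grip and the x axis of cradle, either way round below 0.06 rad and angle between pole_grip's own z axis and vertical below 0.12 rad and linear speed of pole below 0.02 m/s).
It fails at once if the gripper or arm touches the flap or cupboard (contact force between any of the fingers, the arm and flap above 1 N or contact force between any of the fingers, the arm and cupboard above 1 N).
It fails at once if the flap is jerked or dropped (faster than 2.5 rad/s) (velocity of joint flap above 2.5 rad/s).
It fails at once if the pole is pressed on the flap or cupboard with more than 25 N (contact force between pole and flap above 25 N or contact force between pole and cupboard above 25 N).
It fails at once if a bystander is moved more than 25 mm (distance of any of jar_mid, tin_mid, oiler_mid, spraycan_mid, drill_mid, hammer_mid, file_mid from where it was at the start of the episode above 0.025 m).
It also fails if it takes over 61 s, if anything falls off the work surface, if the arm or the gripper's body presses on something with over 40 N, if the wrist force passes 120 N, or if a joint passes its speed limit or range.

ROBOT

A 7-joint arm with a two-finger parallel gripper is mounted at the origin on the work surface. World frame = base frame: x ahead of the robot, y to its left, z up, the work surface at z = 0. Lengths are in m, angles in rad, forces in N, time in s.
With the tool pointing down it reaches from about 0.4 to 0.9 m from the base axis. Payload 5.6 kg.
Tool frame: the origin (TCP) lies midway between the tips of the shut fingers; the grasp point (between the pads) lies 19 mm behind it; z points along the fingers, y is the direction in which the jaws open and shut (so a half turn about z gives the same grasp; the last joint's range is limited). The gripper opens to 92 mm and grips with 3 to 60 N. Pads are 20 mm wide; open, the fingers measure 128 mm over their backs; the gripper's body (75 mm by 189 mm) begins 69 mm behind the grasp point.
Start: joints at [1.163, 0.468, -0.012, 1.603, 0.006, 1.071, -0.056], TCP at [0.232, -0.607, 0.215] pointing down, gripper open.
Joint ranges: [-2.53, 2.53], [-0.31, 2.02], [-1.57, 1.55], [0.28, 2.44], [-1.29, 4.43], [0.15, 1.84], [-2.92, 2.92]. Speed limits (rad/s): [2.57, 2.57, 3.14, 3.14, 3.14, 3.14, 3.14].

INTERFACE

Orientations are given as a unit quaternion [x, y, z, w].
In Python, from workcell import robot gives the robot as it stands.
- The arm moves only by the tool carry_out, never from a script. Its argument "motion" is text: rows parted by semicolons, each of 5 numbers parted by spaces: the shift along the tool's x, y, z in cm, then the turn about the tool's z in degrees, then the closure in counts, from 0 (fully open) to 255 (shut). In form: tx ty tz turn jaw; .... A call has 1 to 20 rows; each row is the pose to reach, as a shift and turn from the pose measured when the call began, along the tool's axes at that moment; what a row does not reach only later rows make up. A row lasts 1/8 s, in which the tool goes at most 62.5 mm and 10.7 degrees, less where a joint would pass 70% of its speed; a pose out of reach is approached as far as the arm can. A call with a gripper value outside its range is refused whole. The fingers move at their own pace and stop on an object; the grip force is fixed at half the most. Time passes only in rows, so rows that repeat a pose let the fingers close. It gives the time, the measured TCP pose, the force and the opening at its end, in the units of the state.
- robot.observe(): the state, without advancing time (a new reading comes with each control period).
- robot.get_image(name): name is "scene" or "top"; returns a dict with "pixels" (480x640x3 uint8, red, green, blue), "intrinsics" (3x3 intrinsics, pixels), "k1" (the pictures are not rectified: a ray, as slopes to the right and down, at radius r is drawn at 1 + k1 r^2 times it, then the intrinsics apply), "R" (3x3) and "t" (3): a world point X has camera coordinates R X + t. Camera axes: x right, y down, z forward; pixel columns grow to the right and rows downward; lengths in m; the calibration is good to about 2 mm. A picture is of the moment at which its call begins. There is no depth.
- robot.sign_off(): hands the job in, once; it reports no verdict.
The state is a dict: "t": time; "joint_pos": joint angles; "qvel": joint speeds; "tau": joint torques, N m; "eef_pos": TCP position; "tool_rot": TCP orientation; "contact_force": force on the tool from outside, world axes, zero at the start; "moment": the same for the moment, N m; "opening": finger opening in m.
Only numpy, scipy, OpenCV 4.12 (cv2) and the standard library are available. Lean on these libraries where they do the work, as an engineer would, in place of code of your own. Each camera call takes 0.05 s, during which the arm holds its last target.

## Working session

There is one attempt and no reset: what is moved stays moved. The work goes in short steps, Python scripts to look and compute and a tool call to move; the robot and the scene stay as the last step left them, time stands still between calls to the robot, and variables do not carry over. Pictures are saved under pics/ and viewed, and the job is handed in when it is done.

Besides the shell and the picture viewer there is one more tool, called in YAML: its name, and indented under it one key for each argument. carry_out: Moves the arm, as the interface text tells. Its arguments: {"type":"object","properties":{"motion":{"type":"string"}},"required":["motion"]}

```bash
mkdir -p pics; cat > h.py <<'E'
import numpy as np, cv2
from workcell import robot
from scipy.spatial.transform import Rotation as Ro
def grab(n,tag):
    im=robot.get_image(n); np.savez(f'pics/{tag}.npz',**{k:np.array(v) for k,v in im.items()})
    cv2.imwrite(f'pics/{tag}.png',np.array(im['pixels'])[:,:,::-1]); return im
def load(tag): return dict(np.load(f'pics/{tag}.npz'))
def ray(im,u,v):
    K=im['intrinsics'];k=float(im['k1']);d=np.array([-0,0.]);
    p=cv2.undistortPoints(np.array([[[u,v]]],float),K,np.array([k,0,0,0,0.]))[0,0]
    R=im['R'];t=im['t'];return -R.T@t, R.T@np.array([p[0],p[1],1.])
def plane(im,u,v,z):
    o,d=ray(im,u,v);return o+d*(z-o[2])/d[2]
def tri(a,b):
    (o1,d1),(o2,d2)=a,b
    A=np.array([d1,-d2]).T;s=np.linalg.lstsq(A,o2-o1,rcond=None)[0]
    p=o1+d1*s[0];q=o2+d2*s[1];return (p+q)/2,np.linalg.norm(p-q)
def proj(im,X):
    X=np.atleast_2d(X);p,_=cv2.projectPoints(X.astype(float),cv2.Rodrigues(im['R'])[0],im['t'].astype(float),im['intrinsics'],np.array([float(im['k1']),0,0,0,0.]));return p[:,0]
E
python3 - <<'E'
from h import *
print(robot.observe())
for n in('scene','top'):
    im=grab(n,n+'0'); print(n,im['intrinsics'],im['k1'],-np.array(im['R']).T@np.array(im['t']),np.array(im['R'])[2])
E
```

```text
{'t': 0.0, 'joint_pos': array([ 1.16303435,  0.46837822, -0.0116166 ,  1.60360869,  0.00598031,
        1.07142837, -0.05627173]), 'qvel': array([-0.00135444,  0.00072278, -0.00058918, -0.00054197,  0.00135054,
       -0.00100561,  0.00071997]), 'tau': array([-6.92684844e-04, -5.20578611e+01, -1.27176478e-02, -2.43750536e+01,
       -5.65595878e-02,  1.73620367e-02,  1.57051845e-04]), 'eef_pos': array([ 0.23160962, -0.60670567,  0.21364587]), 'tool_rot': array([ 9.83417230e-01,  1.81355321e-01, -2.11697997e-04, -8.68531483e-04]), 'contact_force': array([-0.10540592, -0.0503401 , -0.22186363]), 'moment': array([ 0.00102842, -0.05284661,  0.01674344]), 'opening': 0.0921020193832273}
scene [[506.41950006   0.         310.86415681]
 [  0.         506.41950006 234.02683664]
 [  0.           0.           1.        ]] 0.03161868515383696 [ 0.89552722 -0.17244981  1.44968789] [-0.28695747  0.15461859 -0.94538273]
top [[581.90778866   0.         325.10134394]
 [  0.         581.90778866 228.87414876]
 [  0.           0.           1.        ]] 0.02303150215698889 [0.15310103 0.02858934 1.89675219] [ 0.21854674 -0.00912163 -0.97578385]
```

View pics/scene0.png

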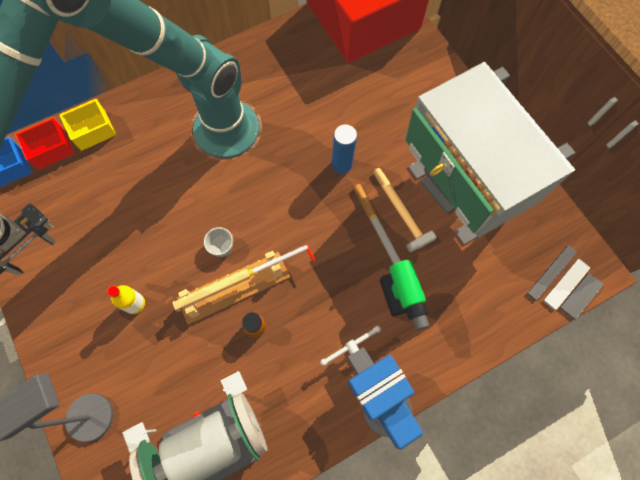

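View pics/top0.png

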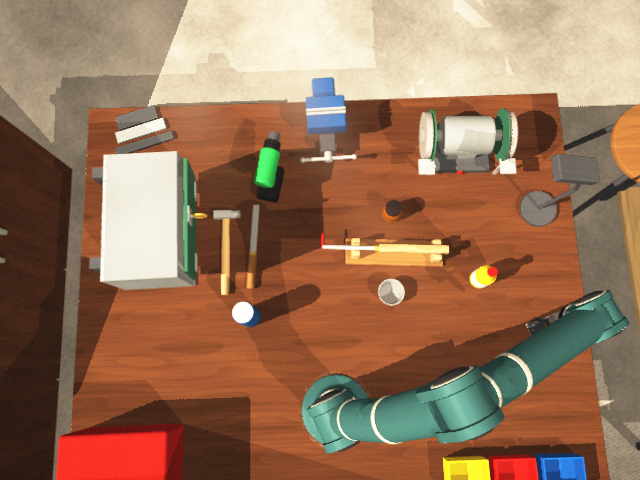

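Both views show the pole in its cradle (top view from the hook at (322,240) to the handle's end at (448,250)) and the brass eye at about (200,215) in the top view and (437,168) in the scene view. Next I'll zoom in on these.

```bash
python3 - <<'E'
from h import *
def crop(tag,x0,y0,w,h,s): 
    im=cv2.imread(f'pics/{tag}.png')[y0:y0+h,x0:x0+w]; return cv2.resize(im,None,fx=s,fy=s,interpolation=cv2.INTER_CUBIC)
a=crop('top0',310,185,160,110,5);b=crop('scene0',165,225,160,110,5)
cv2.imwrite('pics/c1.png',cv2.resize(a,(800,550)));cv2.imwrite('pics/c2.png',b)
cv2.imwrite('pics/c3.png',crop('top0',90,140,160,110,5));cv2.imwrite('pics/c4.png',crop('scene0',395,60,180,190,3))
E
```

```text
(no output)
```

View pics/c1.png

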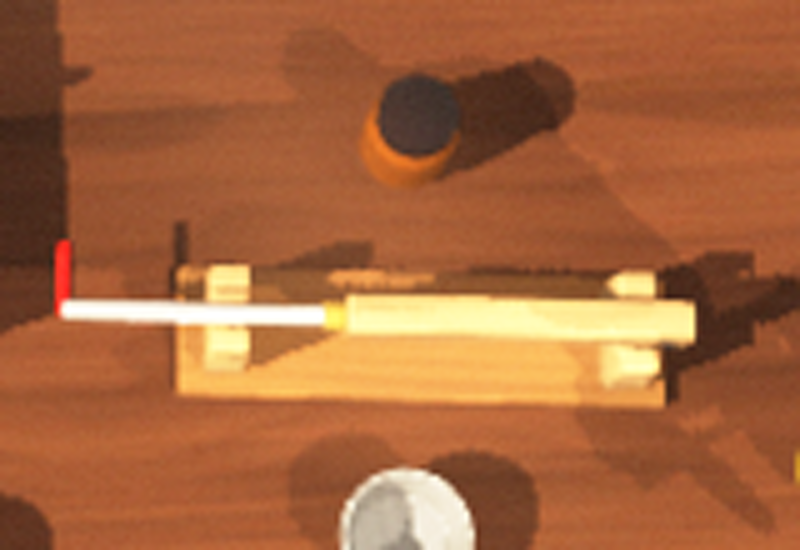

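View pics/c2.png

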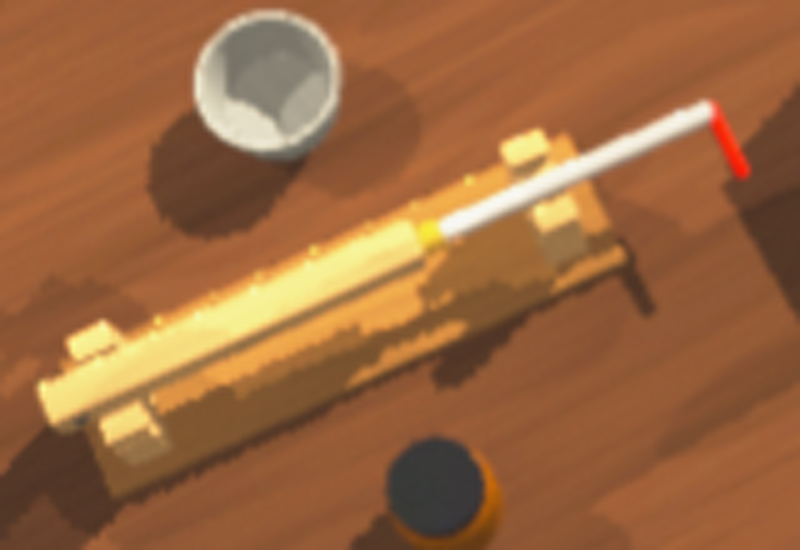

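View pics/c3.png

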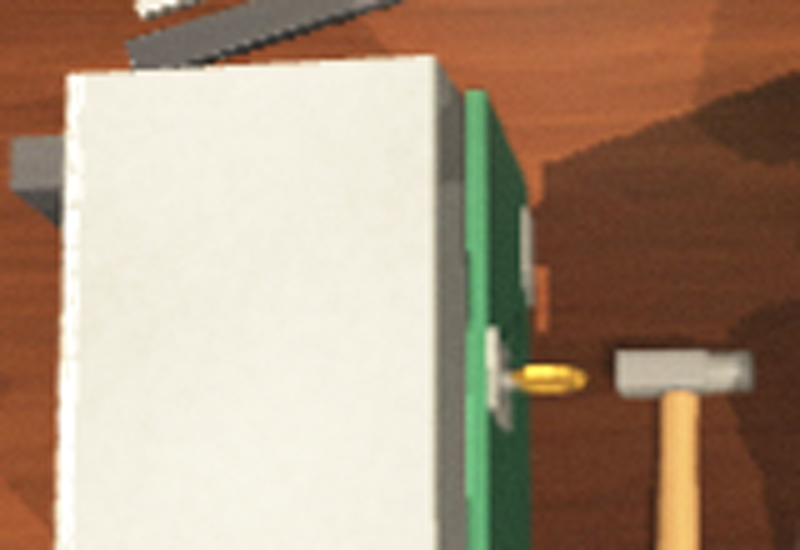

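View pics/c4.png

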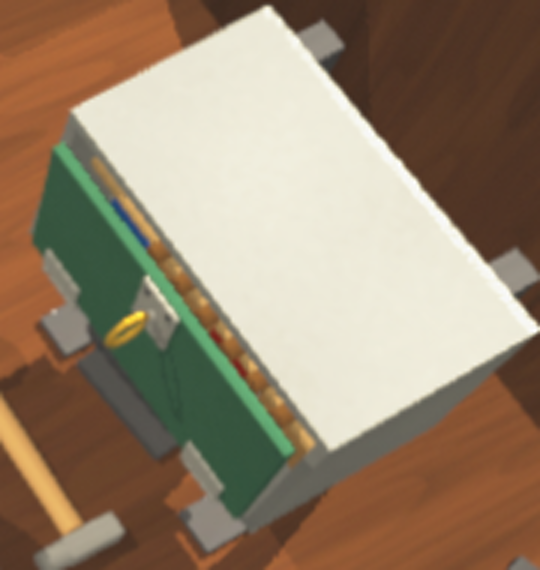

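```bash
python3 - <<'E'
from h import *
T=load('top0');S=load('scene0')
def blob(im,lo,hi,box):
    h=cv2.cvtColor(im['pixels'],cv2.COLOR_RGB2HSV);m=cv2.inRange(h,np.array(lo),np.array(hi))
    M=np.zeros_like(m);x0,y0,x1,y1=box;M[y0:y1,x0:x1]=m[y0:y1,x0:x1]
    n,l,st,c=cv2.connectedComponentsWithStats(M,connectivity=8);i=1+np.argmax(st[1:,4]);p=np.argwhere(l==i)[:,::-1]
    return c[i],st[i],p
out={}
for nm,lo,hi,bt,bs in [('hook',(0,200,140),(6,255,255),(310,225,335,255),(295,240,325,270)),('eye',(18,170,120),(32,255,255),(185,205,215,225),(425,155,450,185))]:
    a=blob(T,lo,hi,bt);b=blob(S,lo,hi,bs);print(nm,a[0],a[1],b[0],b[1])
    # min-area rect
    for q in(a,b): print(cv2.minAreaRect(q[2].astype(np.float32)))
    print(tri(ray(T,*a[0]),ray(S,*b[0])))
def cT(x,y):return 310+x/5-.5,185+y/5-.5
def cS(x,y):return 165+x/5-.5,225+y/5-.5
print('rodend',tri(ray(T,*cT(62,312)),ray(S,*cS(708,106))))
print('hooktip',tri(ray(T,*cT(65,240)),ray(S,*cS(744,177))))
print('handle rear top mid T',plane(T,*cT(695,322),.09)); print('handle front top T',plane(T,*cT(347,316),.09))
print('handle rear S',plane(S,*cS(46,405),.09),'front S',plane(S,*cS(418,242),.09))
def c3(x,y):return 90+x/5-.5,140+y/5-.5
def c4(x,y):return 395+x/3-.5,60+y/3-.5
print('box corners T z.372',[plane(T,*c3(x,y),.372).round(4) for x,y in[(68,74),(436,56)]])
print('box corners S',[plane(S,*c4(x,y),.372).round(4) for x,y in[(75,110),(268,8),(538,327),(328,450)]])
print('flap top outer S corners z=.358',[plane(S,*c4(x,y),.358).round(4) for x,y in[(55,150),(285,458)]],[plane(S,*c4(x,y),.358).round(4) for x,y in[(63,143),(294,449)]])
print('flap top T',[plane(T,*c3(x,y),.358).round(4) for x,y in[(485,92),(466,92)]])
for n,p,z in[('jar',(418,115),.09),('tin',(408,535),.05)]: print(n,plane(T,*cT(*p),z))
print('spray',plane(T,243,311,.19),'drill',plane(T,269,150,.2),plane(T,264,185,.2))
E
```

```text
hook [321.91891892 239.10810811] [321 233   3  15  37] [310.55  253.975] [307 248   8  13  40]
((322.0, 240.0), (14.0, 2.0), 90.0)
((310.5000305175781, 254.00003051757812), (12.969193458557129, 2.683281421661377), 63.43495178222656)
(array([0.52894927, 0.02313393, 0.07067387]), np.float64(0.00039646384972567914))
eye [199.82608696 215.30434783] [193 213  14   5  46] [436.74545455 169.01818182] [431 164  13  11  55]
((199.5, 215.0), (4.0, 13.0), 90.0)
((436.75006103515625, 169.25001525878906), (5.656853675842285, 14.849241256713867), 45.0)
(array([0.5564011 , 0.36076554, 0.32703489]), np.float64(0.0017811059007795628))
rodend (array([0.50258002, 0.02370515, 0.07513962]), np.float64(0.00045465354011724055))
hooktip (array([0.54937922, 0.02062137, 0.07611295]), np.float64(0.0006067341582815779))
handle rear top mid T [ 0.47880052 -0.37497462  0.09      ]
handle front top T [ 0.49063981 -0.15587155  0.09      ]
handle rear S [ 0.48208789 -0.37324308  0.09      ] front S [ 0.49827324 -0.15694057  0.09      ]
box corners T z.372 [array([0.7272, 0.6173, 0.372 ]), array([0.7308, 0.4159, 0.372 ])]
box corners S [array([0.383 , 0.4129, 0.372 ]), array([0.3782, 0.6078, 0.372 ]), array([0.7239, 0.6178, 0.372 ]), array([0.7294, 0.4164, 0.372 ])]
flap top outer S corners z=.358 [array([0.4007, 0.3854, 0.358 ]), array([0.7168, 0.3916, 0.358 ])] [array([0.3982, 0.3947, 0.358 ]), array([0.714 , 0.4019, 0.358 ])]
flap top T [array([0.714 , 0.3919, 0.358 ]), array([0.7143, 0.4024, 0.358 ])]
jar [ 0.61998876 -0.20885973  0.09      ]
tin [ 0.35545298 -0.19053167  0.05      ]
spray [0.29931006 0.26046856 0.19      ] drill [0.78819896 0.1762012  0.2       ] [0.67642573 0.19319687 0.2       ]
```

Measured points:

| Item | Measurement |
|---|---|
| Pole grip | (0.49, -0.205), yaw about 87° |
| Eye | (0.556, 0.361, 0.327), with the flap slightly ajar |

The eye's height matches the 0.187 + 0.14 m expected. I'll refine the cradle's yaw and work out the first move.

```bash
cat >> h.py <<'E'
def go(X,yaw):
    s=robot.observe();R=Ro.from_quat(s['tool_rot']).as_matrix();d=R.T@(np.array(X)-s['eef_pos'])*100
    y=np.degrees(np.arctan2(R[1,0],R[0,0]));tr=-((yaw-y+180)%360-180)
    print('t',round(s['t'],2),'pos',s['eef_pos'].round(4),'yaw',round(y,2),'move',d.round(2),'turn',round(tr,2),'tilt',(R[:,2]).round(4),'F',s['contact_force'].round(2),'open',round(s['opening'],4))
E
python3 - <<'E'
from h import *
T=load('top0');S=load('scene0')
def cT(x,y):return 310+x/5-.5,185+y/5-.5
def cS(x,y):return 165+x/5-.5,225+y/5-.5
a=plane(T,*cT(178,394),.012);b=plane(T,*cT(664,407),.012);print('board edge T',a,b,np.degrees(np.arctan2(*(a-b)[[1,0]])))
a=plane(S,*cS(628,262),.006);b=plane(S,*cS(112,497),.006);print('board edge S',a,b,np.degrees(np.arctan2(*(a-b)[[1,0]])))
# handle edges in top view: fit rows of handle brightness
for nm,im,boxs in(('T',T,None),):
    h=cv2.cvtColor(im['pixels'],cv2.COLOR_RGB2HSV);m=cv2.inRange(h,np.array((15,60,215)),np.array((35,200,255)))
    P=[]
    for u in range(384,430):
        v=np.nonzero(m[240:256,u])[0]
        if len(v)>4:P.append((u,240+v.mean(),len(v)))
    P=np.array(P);k=np.polyfit(P[:,0],P[:,1],1);print(P[:,2].mean(),k)
    a=plane(im,384,np.polyval(k,384),.09);b=plane(im,430,np.polyval(k,430),.09);print(a,b,np.degrees(np.arctan2(*(a-b)[[1,0]])))
go((.4905,-.205,.20),87)
X=proj(T,[(.4905,-.205,.075),(.5035,.025,.075)]);print(X)
E
```

```text
board edge T [ 0.45734498 -0.05023436  0.012     ] [ 0.43720169 -0.36744363  0.012     ] 86.36650662058439
board edge S [ 0.54414968 -0.05376959  0.006     ] [ 0.52301964 -0.37426837  0.006     ] 86.22802709267663
11.565217391304348 [2.02471596e-02 2.41476887e+02]
[ 0.48507573 -0.17166985  0.09      ] [ 0.47681134 -0.31641308  0.09      ] 86.73213404956549
t 0.1 pos [ 0.2316 -0.6068  0.2137] yaw 20.9 move [ 38.51 -28.3    1.41] turn -66.1 tilt [-7.0e-04  1.4e-03 -1.0e+00] F [ 0.35 -0.28 -0.64] open 0.0919
[[393.88498238 248.07145845]
 [321.55266574 246.65798016]]
```

```bash
python3 - <<'E'
from h import *
T=load('top0');S=load('scene0')
def cT(x,y):return 310+x/5-.5,185+y/5-.5
def cS(x,y):return 165+x/5-.5,225+y/5-.5
for n,a,b in[('hfront',(347,318),(420,244)),('hrear',(695,322),(46,405)),('post front',(228,316),(541,180)),('post rear',(633,325),(112,382)),('ferrule',(336,317),(429,236))]:
    print(n,tri(ray(T,*cT(*a)),ray(S,*cS(*b))))
for x in(.486,.49,.494): print(x,(proj(T,[(x,-.205,.09)])[0]-[309.5,184.5])*5,(proj(S,[(x,-.205,.09)])[0]-[164.5,224.5])*5)
E
```

```text
hfront (array([ 0.49347513, -0.15709003,  0.06891552]), np.float64(0.0017601860666068467))
hrear (array([ 0.48001959, -0.37522396,  0.08394718]), np.float64(0.002178208768590454))
post front (array([ 0.49587175, -0.08082309,  0.07774861]), np.float64(0.0013913708152116285))
post rear (array([ 0.48189291, -0.339573  ,  0.07018702]), np.float64(0.00041686971001319477))
ferrule (array([ 0.49334713, -0.15014904,  0.07381953]), np.float64(0.000682569962281137))
0.486 [425.13891698 320.42701473] [329.97007198 264.11861513]
0.49 [424.73914248 314.20566101] [333.1482784 270.3000012]
0.494 [424.33982413 307.99028762] [336.33152968 276.49167444]
```

carry_out:
  motion: "2 -2 0 -6 0; 6 -5 0 -14 0; 11 -8 0 -22 0; 16 -12 0 -30 0; 21 -16 0 -38 0; 26 -19 0 -46 0; 31 -23 0 -54 0; 35 -26 0 -61 0; 38 -28 0.5 -66.5 0; 38.5 -28.3 1.4 -66.5 0; 38.5 -28.3 1.4 -66.5 0"

```text
t: 1.48
eef_pos: [0.4892, -0.2056, 0.199]
tool_rot: [0.724, 0.69, -0.0, -0.002]
contact_force: [-0.9, 0.1, 0.3]
opening: 0.0914
```

```bash
python3 - <<'E'
from h import *
go((.490,-.203,.057),86.7)
grab('scene','s1');im=cv2.imread('pics/s1.png')[180:380,100:360];cv2.imwrite('pics/s1c.png',cv2.resize(im,None,fx=3,fy=3))
E
```

```text
t 1.48 pos [ 0.4892 -0.2056  0.199 ] yaw 87.3 move [ 0.24  0.11 14.2 ] turn 0.6 tilt [-0.0032  0.0019 -1.    ] F [-0.94  0.05  0.26] open 0.0914
```

View pics/s1c.png

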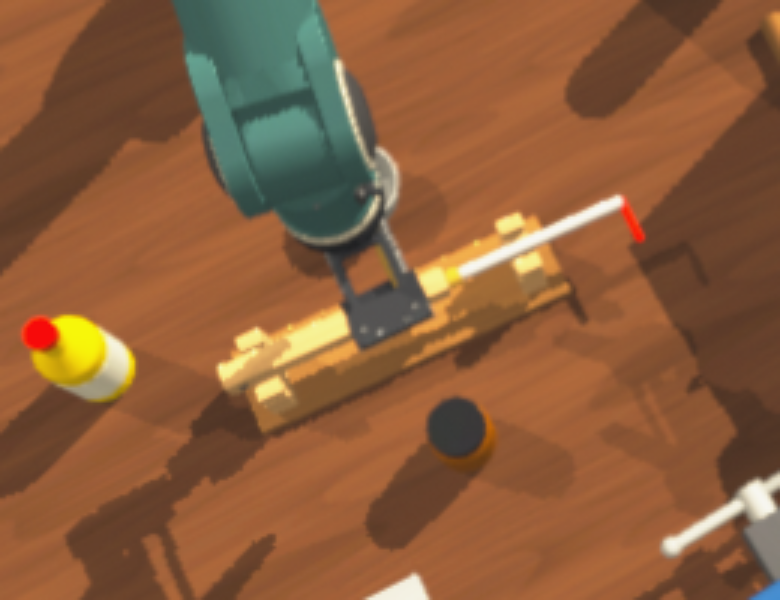

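The gripper is over the handle between the two posts, at about (385,305) in the crop. The jar and oiler are clear, so I'll descend and close.

carry_out:
  motion: "0.2 0.1 3 0.6 0; 0.2 0.1 6 0.6 0; 0.2 0.1 9 0.6 0; 0.2 0.1 11.5 0.6 0; 0.2 0.1 13.2 0.6 0; 0.2 0.1 14.1 0.6 0; 0.2 0.1 14.1 0.6 0; 0.2 0.1 14.1 0.6 120; 0.2 0.1 14.1 0.6 255; 0.2 0.1 14.1 0.6 255; 0.2 0.1 14.1 0.6 255; 0.2 0.1 14.1 0.6 255; 0.2 0.1 14.1 0.6 255"

```text
t: 3.15
eef_pos: [0.4899, -0.2043, 0.0584]
tool_rot: [0.728, 0.686, -0.0, -0.001]
contact_force: [0.1, 0.9, -0.4]
opening: 0.0341
```

```bash
python3 - <<'E'
from h import *
go((.490,-.203,.20),86.7)
E
```

```text
t 3.15 pos [ 0.4899 -0.2043  0.0584] yaw 86.63 move [  0.15  -0.04 -14.16] turn -0.07 tilt [-0.0026  0.0013 -1.    ] F [ 0.05  0.87 -0.41] open 0.0341
```

carry_out:
  motion: "0 0 0 0 255; 0 0 0 0 255; 0 0 0 0 255; 0 0 0 0 255"

```text
t: 3.65
eef_pos: [0.49, -0.2043, 0.0584]
tool_rot: [0.728, 0.686, -0.0, -0.001]
contact_force: [0.4, 0.6, -0.2]
opening: 0.0236
```

```bash
python3 - <<'E'
from h import *
go((.490,-.203,.20),86.7)
E
```

```text
t 3.65 pos [ 0.49   -0.2043  0.0584] yaw 86.63 move [  0.14  -0.04 -14.16] turn -0.07 tilt [-0.0025  0.0014 -1.    ] F [ 0.42  0.65 -0.25] open 0.0236
```

carry_out:
  motion: "0 0 -1 0 255; 0 0 -3 0 255; 0 0 -6 0 255; 0 0 -10 0 255; 0 0 -14 0 255; 0 0 -18 0 255; 0 0 -22 0 255; 0 0 -24.5 0 255; 0 0 -25 0 255; 0 0 -25.2 0 255; 0 0 -25.2 0 255"

```text
t: 5.03
eef_pos: [0.4899, -0.2044, 0.3092]
tool_rot: [0.728, 0.686, -0.001, -0.002]
contact_force: [0.9, 0.7, -2.4]
opening: 0.024
```

```bash
python3 - <<'E'
from h import *
go((.488,.06,.311),91)
E
```

```text
t 5.03 pos [ 0.4899 -0.2044  0.3092] yaw 86.64 move [26.38 -1.74 -0.12] turn -4.36 tilt [-0.0045  0.0024 -1.    ] F [ 0.89  0.74 -2.38] open 0.024
```

carry_out:
  motion: "1.5 -0.1 -0.1 0 255; 4.5 -0.3 -0.1 -0.5 255; 8.5 -0.6 -0.1 -1 255; 12.5 -0.9 -0.1 -2 255; 16.5 -1.2 -0.1 -3 255; 20.5 -1.4 -0.1 -4 255; 24 -1.6 -0.1 -4.4 255; 26 -1.7 -0.1 -4.4 255; 26.4 -1.7 -0.1 -4.4 255; 26.4 -1.7 -0.1 -4.4 255"

```text
t: 6.28
eef_pos: [0.4882, 0.0599, 0.3105]
tool_rot: [0.701, 0.714, -0.001, -0.003]
contact_force: [0.3, 0.9, -1.7]
opening: 0.0234
```

```bash
python3 - <<'E'
from h import *
go((.488,.06,.311),91)
for n in('top','scene'): grab(n,n+'2')
a=cv2.imread('pics/top2.png')[130:310,90:330];cv2.imwrite('pics/t2c.png',cv2.resize(a,None,fx=3.2,fy=3.2))
a=cv2.imread('pics/scene2.png')[80:260,280:520];cv2.imwrite('pics/s2c.png',cv2.resize(a,None,fx=3.2,fy=3.2))
E
```

```text
t 6.28 pos [0.4882 0.0599 0.3105] yaw 91.05 move [ 0.01 -0.02 -0.05] turn 0.05 tilt [-0.0052  0.002  -1.    ] F [ 0.3   0.86 -1.7 ] open 0.0234
```

View pics/t2c.png

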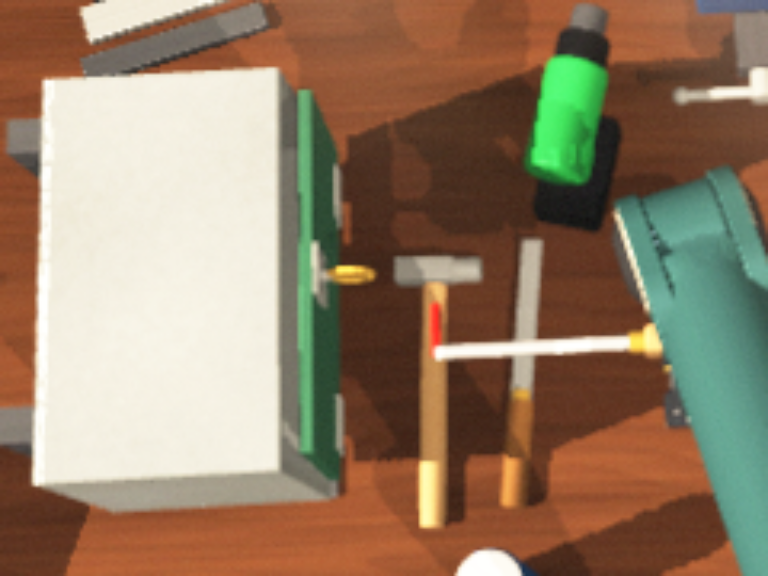

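View pics/s2c.png

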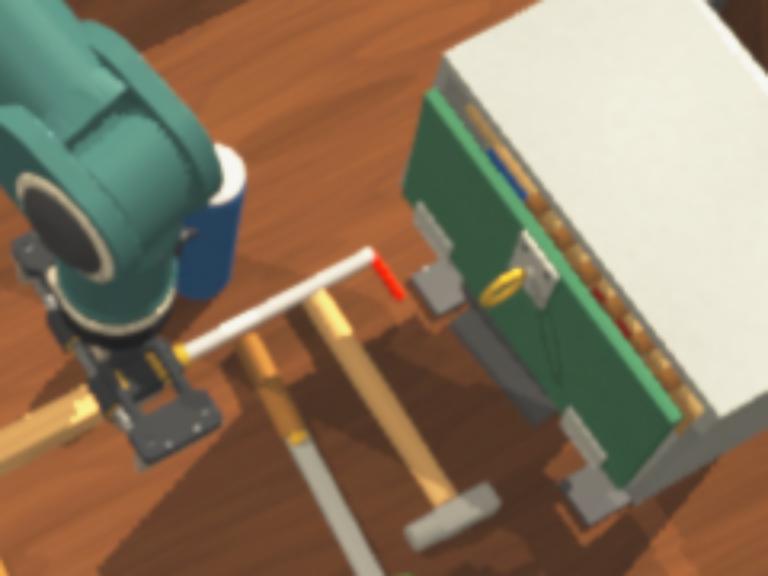

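Both views show the hook, red at about (436,325) in the top crop and (388,278) in the scene crop, standing off from the ring at (350,274) and (502,287). I'll measure the difference.

```bash
cat >> h.py <<'E'
def blob(im,lo,hi,box):
    h=cv2.cvtColor(np.array(im['pixels']),cv2.COLOR_RGB2HSV);m=cv2.inRange(h,np.array(lo),np.array(hi))
    M=np.zeros_like(m);x0,y0,x1,y1=box;M[y0:y1,x0:x1]=m[y0:y1,x0:x1]
    n,l,st,c=cv2.connectedComponentsWithStats(M,connectivity=8);i=1+np.argmax(st[1:,4]);p=np.argwhere(l==i)[:,::-1]
    return c[i],st[i],p
RED=((0,180,120),(7,255,255));RED=((0,200,140),(6,255,255));GOLD=((18,170,120),(32,255,255))
def find(T,S,col,bt,bs):
    a=blob(T,*col,bt);b=blob(S,*col,bs);ca=cv2.minAreaRect(a[2].astype(np.float32));cb=cv2.minAreaRect(b[2].astype(np.float32))
    print(a[1],b[1],'cent',tri(ray(T,*a[0]),ray(S,*b[0])),'rect',tri(ray(T,*ca[0]),ray(S,*cb[0])))
E
python3 - <<'E'
from h import *
T=load('top2');S=load('scene2')
find(T,S,RED,(210,215,240,250),(390,150,415,180))
find(T,S,GOLD,(185,200,215,230),(425,155,450,185))
g=np.array([.4882,.0599,.3105]);yw=np.radians(91.05);p=np.array([np.cos(yw),np.sin(yw)]);print('expected hook',g[:2]+.23*p+.022*np.array([p[1],-p[0]]))
E
```

```text
[225 225   3  13  29] [397 160   9  14  49] cent (array([0.50834547, 0.28886143, 0.3259531 ]), np.float64(0.000791519392372653)) rect (array([0.50900817, 0.28805134, 0.32667575]), np.float64(0.00114365768447695))
[193 213  14   6  51] [431 164  13  11  56] cent (array([0.55661776, 0.36133798, 0.32657285]), np.float64(0.0012632078453862247)) rect (array([0.55632392, 0.36186726, 0.32467894]), np.float64(0.0011465924653841523))
expected hook [0.50598157 0.29026453]
```

carry_out:
  motion: "1 0 0 0 255; 2.5 0 0 0 255; 4.5 0 0 0 255; 6 0.1 0 0 255; 7 0.1 0 0 255; 7.3 0.1 0 0 255; 7.3 0.1 0 0 255; 7.3 0.6 0 0 255; 7.3 1.2 0 0 255; 7.3 1.8 0 0 255; 7.3 1.8 0 0 255"

```text
t: 7.75
eef_pos: [0.5056, 0.1322, 0.3104]
tool_rot: [0.701, 0.713, -0.001, -0.003]
contact_force: [0.2, -0.0, -2.7]
opening: 0.0236
```

```bash
python3 - <<'E'
from h import *
go((.538,.1306,.311),91)
for n in('top','scene'): grab(n,n+'3')
T=load('top3');S=load('scene3')
find(T,S,RED,(185,205,240,250),(410,150,440,180))
find(T,S,GOLD,(185,200,215,230),(425,155,450,185))
a=cv2.resize(cv2.imread('pics/top3.png')[180:260,160:250],None,fx=4.4,fy=4.4)
b=cv2.resize(cv2.imread('pics/scene3.png')[130:210,390:480],None,fx=4.4,fy=4.4)
cv2.imwrite('pics/c5.png',np.hstack([a,b]))
E
```

```text
t 7.75 pos [0.5056 0.1322 0.3104] yaw 90.92 move [-0.21  3.23 -0.07] turn -0.08 tilt [-0.0054  0.0023 -1.    ] F [ 0.23 -0.03 -2.75] open 0.0236
[198 219   4  13  44] [425 153  10  13  46] cent (array([0.52745136, 0.35964884, 0.32996453]), np.float64(0.0005830649999045064)) rect (array([0.5276761 , 0.35994981, 0.32983791]), np.float64(4.503601469665633e-05))
[193 213  14   5  49] [431 164  13  11  57] cent (array([0.55656394, 0.36067589, 0.32683502]), np.float64(0.0018015846654117827)) rect (array([0.5570636 , 0.36115278, 0.32681254]), np.float64(0.0005480798242562679))
```

View pics/c5.png

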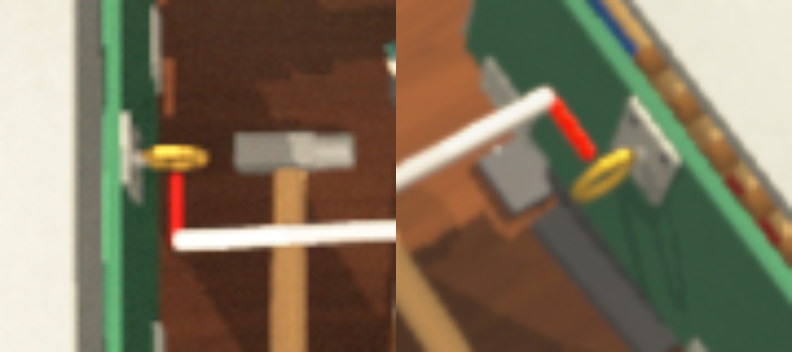

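The finger points at the ring's hole in both views: its tip is at the ring in the top crop at (176,172), and its line meets the ring centre in the scene crop. Next I'll slide it in sideways.

carry_out:
  motion: "0 0.5 0.1 0 255; 0 1 0.1 0 255; 0 1.5 0.1 0 255; 0 2 0.1 0 255; 0 2.5 0.1 0 255; 0 2.9 0.1 0 255; 0 2.9 0.1 0 255; 0 2.9 0.1 0 255"

```text
t: 8.85
eef_pos: [0.534, 0.133, 0.3093]
tool_rot: [0.701, 0.713, -0.001, -0.003]
contact_force: [-0.3, 0.9, -2.5]
opening: 0.0237
```

```bash
python3 - <<'E'
from h import *
go((.538,.1306,.311),91)
for n in('top','scene'): grab(n,n+'4')
T=load('top4');S=load('scene4')
find(T,S,RED,(185,190,240,250),(410,150,450,190))
a=cv2.resize(cv2.imread('pics/top4.png')[180:260,160:250],None,fx=4.4,fy=4.4)
b=cv2.resize(cv2.imread('pics/scene4.png')[130:210,390:480],None,fx=4.4,fy=4.4)
cv2.imwrite('pics/c6.png',np.hstack([a,b]))
E
```

```text
t 8.85 pos [0.534  0.133  0.3093] yaw 90.96 move [-0.24  0.4  -0.17] turn -0.04 tilt [-0.0056  0.002  -1.    ] F [-0.31  0.89 -2.5 ] open 0.0237
[198 216   4   9  23] [437 170   4   5  13] cent (array([0.55466086, 0.37242986, 0.29449462]), np.float64(0.008447515982474068)) rect (array([0.55362327, 0.37258782, 0.29222789]), np.float64(0.009791846610837979))
```

View pics/c6.png

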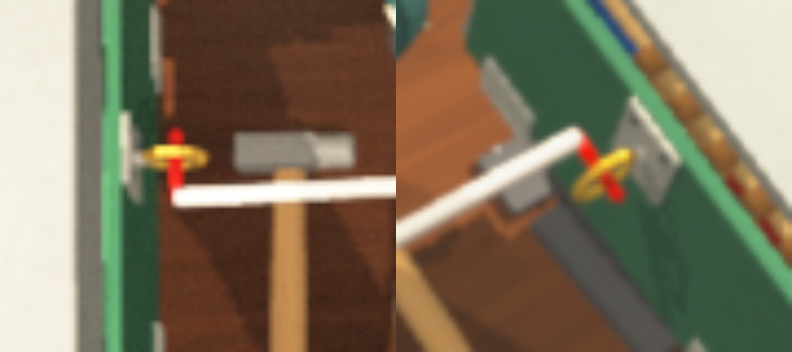

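The finger is through the ring in both views, with the ring near mid-finger: in the top crop red spans rows 130 to 187 and the ring is at 157. Now I'll fix the hinge line for the arc.

```bash
python3 - <<'E'
from h import *
S=load('scene0');T=load('top0')
def c4(x,y):return 395+x/3-.5,60+y/3-.5
def c3(x,y):return 90+x/5-.5,140+y/5-.5
for z in(.181,.187):print(z,[plane(S,*c4(x,y),z).round(4) for x,y in[(34,243),(238,516)]],[plane(T,*c3(x,y),z).round(4) for x,y in[(528,190),(530,500)]])
off=np.array([.0002,.2276,.0171])
R=Ro.from_quat(robot.observe()['tool_rot']).as_matrix();p0=robot.observe()['eef_pos']
for yh in(.399,.403,.407):
  s=(yh-.034-.361)/.14
  print(yh,'theta0',s)
  for th in np.arange(.1,1.7,.15):
    e=np.array([0,yh-.034*np.cos(th)-.14*np.sin(th)-.2276,.187+.14*np.cos(th)-.034*np.sin(th)-.0171]);e[0]=p0[0]
    print(round(th,2),(R.T@(e-p0)*100).round(2))
E
```

```text
0.181 [array([0.3959, 0.4044, 0.181 ]), array([0.7129, 0.4152, 0.181 ])] [array([0.714 , 0.4064, 0.181 ]), array([0.5189, 0.403 , 0.181 ])]
0.187 [array([0.3983, 0.4017, 0.187 ]), array([0.7138, 0.4124, 0.187 ])] [array([0.712 , 0.4051, 0.187 ]), array([0.5177, 0.4017, 0.187 ])]
0.399 theta0 0.028571428571428595
0.1 [-0.93 -0.01  0.36]
0.25 [-2.91 -0.04  1.22]
0.4 [-4.74 -0.07  2.37]
0.55 [-6.38 -0.09  3.78]
0.7 [-7.78 -0.1   5.42]
0.85 [-8.93 -0.11  7.25]
1.0 [-9.79 -0.11  9.23]
1.15 [-10.34  -0.11  11.31]
1.3 [-10.58  -0.1   13.46]
1.45 [-10.49  -0.09  15.62]
1.6 [-10.08  -0.07  17.74]
0.403 theta0 0.05714285714285719
0.1 [-0.53 -0.01  0.36]
0.25 [-2.51 -0.04  1.22]
0.4 [-4.34 -0.06  2.37]
0.55 [-5.98 -0.08  3.78]
0.7 [-7.38 -0.09  5.42]
0.85 [-8.53 -0.1   7.25]
1.0 [-9.39 -0.11  9.23]
1.15 [-9.94 -0.1  11.31]
1.3 [-10.18  -0.1   13.46]
1.45 [-10.09  -0.08  15.62]
1.6 [-9.68 -0.06 17.74]
0.407 theta0 0.08571428571428578
0.1 [-0.13 -0.    0.36]
0.25 [-2.11 -0.03  1.22]
0.4 [-3.94 -0.05  2.37]
0.55 [-5.58 -0.07  3.78]
0.7 [-6.98 -0.09  5.42]
0.85 [-8.13 -0.1   7.25]
1.0 [-8.99 -0.1   9.23]
1.15 [-9.54 -0.1  11.31]
1.3 [-9.78 -0.09 13.46]
1.45 [-9.69 -0.08 15.62]
1.6 [-9.28 -0.06 17.74]
```

carry_out:
  motion: "-0.4 0 0.3 0 255; -0.8 0 0.6 0 255; -1.4 0 0.9 0 255; -2.1 0 1.2 0 255; -2.7 0 1.5 0 255; -3.3 0 1.9 0 255; -3.9 0 2.3 0 255; -4.5 -0.1 2.8 0 255; -5 -0.1 3.3 0 255; -5.6 -0.1 3.8 0 255; -5.6 -0.1 3.8 0 255"

```text
t: 10.32
eef_pos: [0.5335, 0.0755, 0.2707]
tool_rot: [0.702, 0.713, -0.002, -0.003]
contact_force: [0.4, -0.0, -0.6]
opening: 0.0238
```

```bash
python3 - <<'E'
from h import *
go((.538,.1306,.311),91)
for n in('top','scene'): grab(n,n+'5')
T=load('top5');S=load('scene5')
find(T,S,RED,(185,190,240,250),(390,150,450,210))
find(T,S,GOLD,(185,190,240,250),(390,150,450,210))
a=cv2.resize(cv2.imread('pics/top5.png')[160:270,150:260],None,fx=3.6,fy=3.6)
b=cv2.resize(cv2.imread('pics/scene5.png')[110:220,370:480],None,fx=3.6,fy=3.6)
cv2.imwrite('pics/c7.png',np.hstack([a,b]))
E
```

```text
t 10.32 pos [0.5335 0.0755 0.2707] yaw 90.89 move [ 5.51  0.51 -4.03] turn -0.11 tilt [-6.7e-03  5.0e-04 -1.0e+00] F [ 0.4  -0.   -0.56] open 0.0238
[222 217   2   8  16] [414 187   5   6  16] cent (array([0.55735183, 0.31233783, 0.25887136]), np.float64(0.007634955526560637)) rect (array([0.55704477, 0.31195632, 0.25958042]), np.float64(0.007069722476250543))
[216 218   5   2   9] [414 179   9   9  42] cent (array([0.55517531, 0.31736409, 0.28965963]), np.float64(0.0029882181466800626)) rect (array([0.55523971, 0.31777098, 0.28860363]), np.float64(0.002780036378001834))
```

View pics/c7.png

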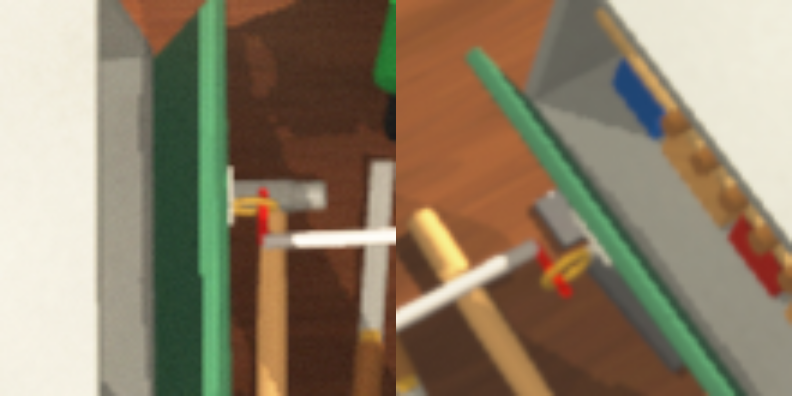

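The flap is following the hook and is about 0.45 rad open, with the finger still through the ring, at (262,205) in the top crop and (560,268) in the scene crop. I'll carry on along the arc.

carry_out:
  motion: "-0.5 0 0.5 0 255; -0.9 0 1 0 255; -1.4 0 1.6 0 255; -1.8 0 2.2 0 255; -2.2 0 2.8 0 255; -2.5 0 3.4 0 255; -2.8 0 4.1 0 255; -3.1 0 4.8 0 255; -3.4 0 5.4 0 255; -3.6 0 6.1 0 255; -3.8 0 6.8 0 255; -3.9 0 7.5 0 255; -4 0 8.2 0 255; -4.1 0 8.9 0 255; -4.2 0 9.6 0 255; -4.2 0 9.6 0 255"

```text
t: 12.42
eef_pos: [0.5329, 0.0335, 0.1742]
tool_rot: [0.701, 0.713, -0.003, -0.003]
contact_force: [-0.5, -0.2, -1.5]
opening: 0.0237
```

```bash
python3 - <<'E'
from h import *
go((.534,.0362,.128),91)
for n in('top','scene'): grab(n,n+'6')
a=cv2.resize(cv2.imread('pics/top6.png')[140:290,150:300],None,fx=2.65,fy=2.65)
b=cv2.resize(cv2.imread('pics/scene6.png')[100:250,340:490],None,fx=2.65,fy=2.65)
cv2.imwrite('pics/c8.png',np.hstack([a,b]))
E
```

```text
t 12.43 pos [0.5329 0.0335 0.1742] yaw 90.94 move [0.27 0.16 4.62] turn -0.06 tilt [-8.3e-03 -3.0e-04 -1.0e+00] F [-0.47 -0.16 -1.46] open 0.0237
```

View pics/c8.png

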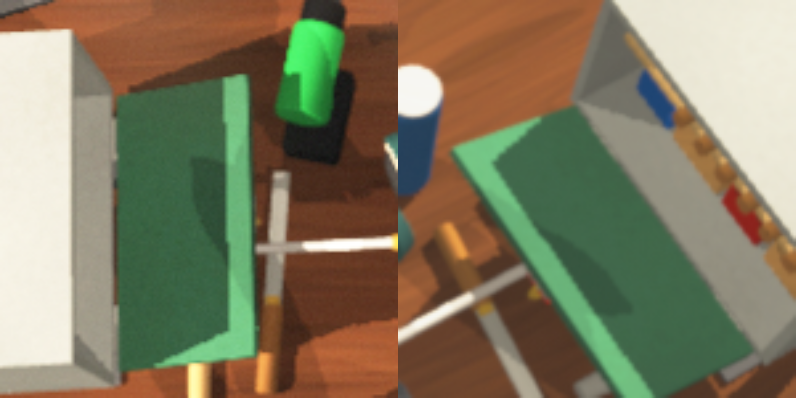

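carry_out:
  motion: "0 0 0.4 0 255; 0 0 0.8 0 255; 0 0 1.2 0 255; 0 0 1.6 0 255; 0.1 0 2 0 255; 0.1 0 2.4 0 255; 0.2 0 2.8 0 255; 0.2 0 3.2 0 255; 0.3 0 3.6 0 255; 0.4 0 4 0 255; 0.5 0 4.3 0 255; 0.5 0 4.3 0 255"

```text
t: 14.02
eef_pos: [0.5326, 0.0386, 0.1314]
tool_rot: [0.701, 0.713, -0.003, -0.003]
contact_force: [0.5, 0.5, -1.3]
opening: 0.0239
```

```bash
python3 - <<'E'
from h import *
go((.534,.0362,.128),91)
for n in('top','scene'): grab(n,n+'7')
a=cv2.resize(cv2.imread('pics/top7.png')[140:290,150:300],None,fx=2.65,fy=2.65)
b=cv2.resize(cv2.imread('pics/scene7.png')[100:250,340:490],None,fx=2.65,fy=2.65)
cv2.imwrite('pics/c9.png',np.hstack([a,b]))
T=load('top7');S=load('scene7')
yh=.408;u=np.array([.316,.0067])/np.hypot(.316,.0067);n=np.array([u[1],-u[0]])
for th in(1.4,1.48,1.57):
  q=[]
  for s in(-.16,.16):
    xy=np.array([.5575,yh])+s*u+n*.171*np.sin(th); q.append([*xy,.187+.171*np.cos(th)])
  print(th,((proj(T,q)-[149.5,139.5])*2.65).round(1).tolist(),((proj(S,q)-[339.5,99.5])*2.65).round(1).tolist())
E
```

```text
t 14.03 pos [0.5326 0.0386 0.1314] yaw 90.96 move [-0.24  0.14  0.34] turn -0.04 tilt [-8.e-03 -5.e-04 -1.e+00] F [ 0.46  0.52 -1.29] open 0.0239
1.4 [[266.3, 358.3], [257.9, 80.5]] [[44.7, 166.5], [221.9, 427.4]]
1.48 [[269.4, 359.9], [261.0, 84.2]] [[42.1, 173.4], [217.4, 432.2]]
1.57 [[271.7, 361.8], [263.3, 88.3]] [[40.4, 180.4], [213.6, 436.8]]
```

View pics/c9.png

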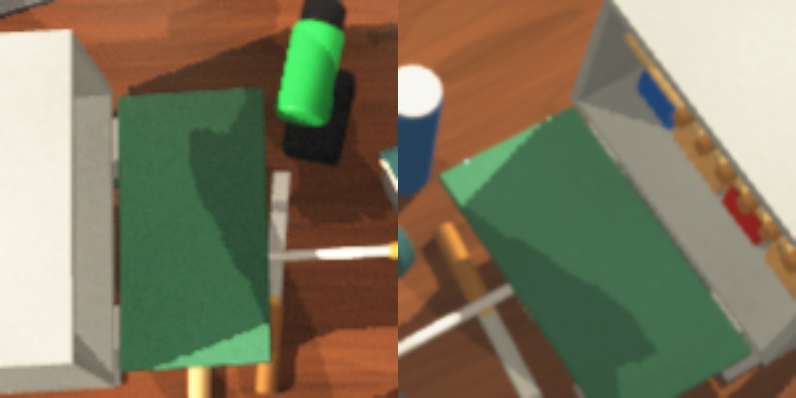

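carry_out:
  motion: "0.1 0 0.2 0 255; 0.1 0 0.4 0 255; 0.1 0 0.6 0 255; 0.1 0 0.6 0 255"

```text
t: 14.62
eef_pos: [0.5327, 0.0396, 0.1256]
tool_rot: [0.701, 0.713, -0.003, -0.003]
contact_force: [0.1, 1.1, -0.9]
opening: 0.0238
```

```bash
python3 - <<'E'
from h import *
go((.534,.0362,.128),91)
for n in('top','scene'): grab(n,n+'8')
a=cv2.resize(cv2.imread('pics/top8.png')[140:290,150:300],None,fx=2.65,fy=2.65)
b=cv2.resize(cv2.imread('pics/scene8.png')[100:250,340:490],None,fx=2.65,fy=2.65)
cv2.imwrite('pics/c10.png',np.hstack([a,b]))
for k in '678':
  for n,box in(('top',(150,140,300,290)),('scene',(340,100,490,270))):
    im=load(n+k);h=cv2.cvtColor(im['pixels'],cv2.COLOR_RGB2HSV);m=cv2.inRange(h,np.array((60,60,60)),np.array((85,255,255)));x0,y0,x1,y1=box;M=np.zeros_like(m);M[y0:y1,x0:x1]=m[y0:y1,x0:x1]
    c=max(cv2.findContours(M,0,2)[0],key=cv2.contourArea);print(k,n,cv2.contourArea(c),np.round(cv2.boxPoints(cv2.minAreaRect(c)),1).tolist())
E
```

```text
t 14.62 pos [0.5327 0.0396 0.1256] yaw 90.95 move [-0.34  0.13 -0.24] turn -0.05 tilt [-7.6e-03 -4.0e-04 -1.0e+00] F [ 0.13  1.1  -0.89] open 0.0238
6 top 5125.5 [[193.39999389648438, 168.6999969482422], [244.8000030517578, 167.89999389648438], [246.39999389648438, 278.29998779296875], [195.0, 279.0]]
6 scene 5743.5 [[359.1000061035156, 157.3000030517578], [402.29998779296875, 127.69999694824219], [473.5, 231.6999969482422], [430.29998779296875, 261.29998779296875]]
7 top 5473.0 [[192.6999969482422, 175.39999389648438], [248.1999969482422, 173.60000610351562], [251.60000610351562, 277.29998779296875], [196.0, 279.1000061035156]]
7 scene 6610.5 [[355.0, 166.6999969482422], [405.29998779296875, 132.60000610351562], [472.79998779296875, 232.10000610351562], [422.3999938964844, 266.20001220703125]]
8 top 5476.5 [[195.0, 175.0], [251.0, 175.0], [251.0, 279.0], [195.0, 279.0]]
8 scene 6686.5 [[354.5, 167.6999969482422], [405.29998779296875, 133.10000610351562], [472.79998779296875, 232.10000610351562], [422.1000061035156, 266.70001220703125]]
```

View pics/c10.png

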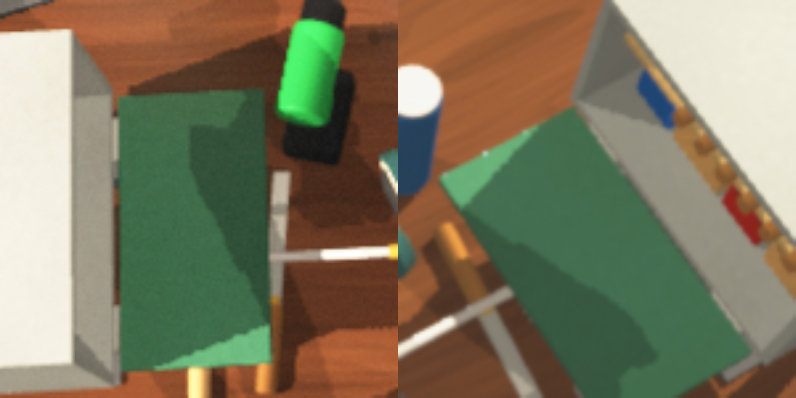

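carry_out:
  motion: "0.1 0 0.2 0 255; 0.1 0 0.4 0 255; 0.1 0 0.6 0 255; 0.1 0 0.6 0 255; 0.1 0 0.6 0 255"

```text
t: 15.35
eef_pos: [0.5326, 0.0404, 0.1197]
tool_rot: [0.701, 0.713, -0.003, -0.002]
contact_force: [-0.4, -1.3, -1.5]
opening: 0.0239
```

```bash
cat > ch.py <<'E'
from h import *
import sys
ks=sys.argv[1:]
go((.534,.0362,.128),91)
for n in('top','scene'): grab(n,n+ks[-1])
for k in ks:
  for n,box in(('top',(150,140,300,290)),('scene',(340,100,490,270))):
    im=load(n+k);h=cv2.cvtColor(im['pixels'],cv2.COLOR_RGB2HSV);m=cv2.inRange(h,np.array((60,60,60)),np.array((85,255,255)));x0,y0,x1,y1=box;M=np.zeros_like(m);M[y0:y1,x0:x1]=m[y0:y1,x0:x1]
    c=max(cv2.findContours(M,0,2)[0],key=cv2.contourArea);a=c[:,0][np.argmin(c[:,0,0])];q=cv2.approxPolyDP(c,4,True)[:,0].tolist();print(k,n,cv2.contourArea(c),q)
T=load('top'+k);S=load('scene'+k)
a=cv2.resize(T['pixels'][200:270,190:350,::-1],None,fx=5,fy=5);cv2.imwrite(f'pics/rod{k}.png',a)
E
python3 ch.py 6 7 8 9
```

```text
t 15.35 pos [0.5326 0.0404 0.1197] yaw 90.95 move [-0.42  0.12 -0.83] turn -0.05 tilt [-7.5e-03 -6.0e-04 -1.0e+00] F [-0.37 -1.29 -1.51] open 0.0239
6 top 5125.5 [[241, 168], [195, 177], [195, 279], [246, 273]]
6 scene 5743.5 [[361, 156], [426, 255], [473, 232], [407, 141]]
7 top 5473.0 [[247, 174], [195, 177], [196, 279], [251, 275]]
7 scene 6610.5 [[405, 141], [356, 167], [421, 262], [472, 231]]
8 top 5476.5 [[248, 175], [195, 177], [196, 279], [251, 276]]
8 scene 6686.5 [[405, 141], [356, 168], [422, 262], [472, 231]]
9 top 5483.5 [[248, 175], [195, 177], [196, 279], [251, 276]]
9 scene 6683.5 [[405, 141], [356, 168], [420, 263], [472, 231]]
```

```bash
python3 - <<'E'
from h import *
T=load('top9');S=load('scene9')
print('edge lowx',tri(ray(T,251.3,276.3),ray(S,355.8,168)));print('edge hix',tri(ray(T,248,174.5),ray(S,420.5,262.8)))
print('hinge lowx',tri(ray(T,195.5,279.5),ray(S,405,141)),)
T6=load('top6');S6=load('scene6');print('edge6 lowx',tri(ray(T6,246,274),ray(S6,360,156)))
a=cv2.resize(T['pixels'][210:260,240:320,::-1],None,fx=5,fy=5);b=cv2.resize(S['pixels'][190:270,300:390,::-1],None,fx=4.4,fy=4.4)
b=cv2.resize(b,(400,350));a=cv2.copyMakeBorder(a,0,100,0,0,0);cv2.imwrite('pics/c11.png',np.hstack([a,b]))
E
```

```text
edge lowx (array([0.40143545, 0.23692298, 0.18161053]), np.float64(0.000894258990777154))
edge hix (array([0.71734125, 0.24415221, 0.18339333]), np.float64(0.0013441958240889772))
hinge lowx (array([0.39740101, 0.40048275, 0.18402506]), np.float64(0.0007350047216088805))
edge6 lowx (array([0.39994801, 0.24486236, 0.24212834]), np.float64(0.0012932342678874573))
```

View pics/c11.png

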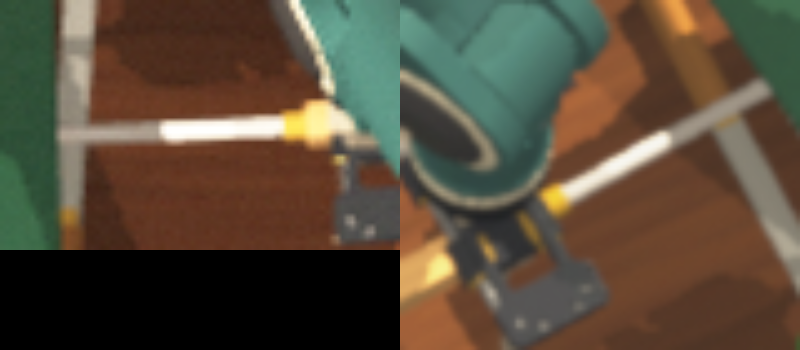

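The flap's far corners triangulate to z ≈ 0.182, level with the hinge at 0.184, and it stopped moving between the last two pictures, so it is on its stop. Next I'll check the pole's pitch in the grip before unhooking.

```bash
python3 - <<'E'
from h import *
T=load('top9');S=load('scene9')
print(tri(ray(T,271.5,235.7),ray(S,359.8,221.5)));print(tri(ray(T,296.1,234.7),ray(S,337.3,234.3)))
go((.4826,.0404,.132),91)
E
```

```text
(array([0.5311685 , 0.17801653, 0.13894146]), np.float64(0.0005885585305520404))
(array([0.53251737, 0.10378681, 0.13726197]), np.float64(0.0029020183344882666))
t 15.45 pos [0.5326 0.0405 0.1197] yaw 90.95 move [ 0.07 -5.01 -1.19] turn -0.05 tilt [-7.5e-03 -6.0e-04 -1.0e+00] F [ 1.23 -1.09 -1.  ] open 0.0237
```

carry_out:
  motion: "0 0 -0.5 0 255; 0 0 -1 0 255; 0 0 -1.4 0 255; 0 0 -1.4 0 255; 0 -0.6 -1.4 0 255; 0 -1.4 -1.4 0 255; 0 -2.2 -1.4 0 255; 0 -3 -1.4 0 255; 0 -4 -1.4 0 255; 0 -5 -1.4 0 255; 0 -5.4 -1.4 0 255; 0 -5.4 -1.4 0 255"

```text
t: 16.95
eef_pos: [0.4787, 0.0395, 0.1342]
tool_rot: [0.701, 0.713, -0.003, -0.002]
contact_force: [0.2, 0.7, -1.2]
opening: 0.0237
```

```bash
python3 ch.py 9 10
```

```text
t 16.95 pos [0.4787 0.0395 0.1342] yaw 90.95 move [-0.42  5.53  0.59] turn -0.05 tilt [-7.2e-03 -7.0e-04 -1.0e+00] F [ 0.21  0.73 -1.21] open 0.0237
9 top 5483.5 [[248, 175], [195, 177], [196, 279], [251, 276]]
9 scene 6683.5 [[405, 141], [356, 168], [420, 263], [472, 231]]
10 top 5480.0 [[248, 174], [195, 177], [196, 279], [251, 276]]
10 scene 6678.5 [[405, 141], [356, 168], [422, 262], [472, 231]]
```

carry_out:
  motion: "-1 0 0 0 255; -3 0 0 0 255; -6 0 0 0 255; -9 0 0 0 255; -12 0 0 0 255; -13 0 -1 0 255; -13 0 -3 0 255; -13 0 -5.5 0 255; -13 0 -7.5 0 255; -13 0 -8 0 255; -13 0 -8 0 255"

```text
t: 18.42
eef_pos: [0.4818, -0.0901, 0.2144]
tool_rot: [0.701, 0.713, -0.003, -0.002]
contact_force: [0.9, 0.0, -1.8]
opening: 0.0236
```

```bash
python3 - <<'E'
from h import *
go((.490,-.2043,.15),86.63)
for n in('top','scene'): grab(n,n+'11')
a=cv2.resize(cv2.imread('pics/top11.png')[120:320,90:490],None,fx=2,fy=2);cv2.imwrite('pics/c12.png',a)
T=load('top11');S=load('scene11')
a=blob(T,*RED,(230,200,340,290));b=blob(S,*RED,(320,160,420,260));print(a[0],b[0],tri(ray(T,*a[0]),ray(S,*b[0])))
E
```

```text
t 18.43 pos [ 0.4818 -0.0901  0.2144] yaw 90.97 move [-11.43   0.67   6.44] turn 4.34 tilt [-6.6e-03 -5.0e-04 -1.0e+00] F [ 0.86  0.02 -1.8 ] open 0.0236
[282.34 238.28] [344.52941176 206.05882353] (array([0.50190954, 0.13900526, 0.23490912]), np.float64(0.0006917535291943485))
```

View pics/c12.png

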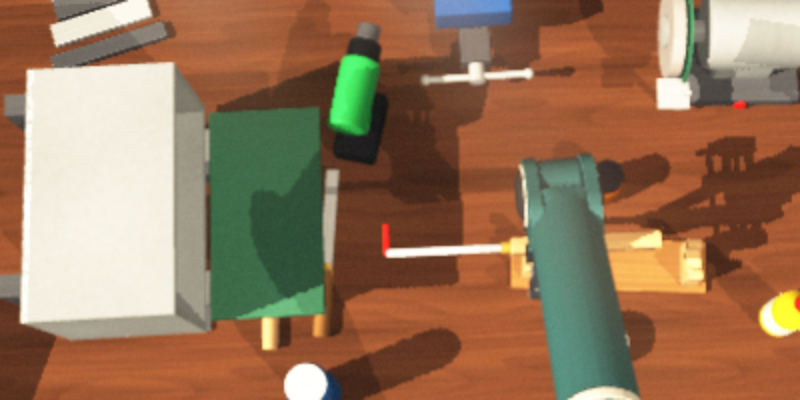

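The flap stays down and the pole is free and level, with the hook at (386,240) in the crop and the bystanders in place. Now back over the cradle.

carry_out:
  motion: "-1 0.1 0 0.5 255; -3 0.2 0 1.5 255; -6 0.3 0.5 2.5 255; -8.5 0.5 2 3.5 255; -10.5 0.6 4 4.3 255; -11.4 0.7 5.5 4.3 255; -11.4 0.7 6.4 4.3 255; -11.4 0.7 6.4 4.3 255; -11.4 0.7 6.4 4.3 255"

```text
t: 19.65
eef_pos: [0.4902, -0.2031, 0.15]
tool_rot: [0.727, 0.687, -0.003, -0.002]
contact_force: [-0.1, -0.8, -1.6]
opening: 0.0238
```

```bash
python3 - <<'E'
from h import *
go((.490,-.2043,.0590),86.63)
for n in('top','scene'): grab(n,n+'12')
a=cv2.resize(cv2.imread('pics/top12.png')[190:300,310:470],None,fx=3,fy=3);b=cv2.resize(cv2.imread('pics/scene12.png')[220:340,165:325],None,fx=2.75,fy=2.75)
cv2.imwrite('pics/c13.png',np.hstack([a[:330,:480],b[:330,:440]])[:, :800])
T=load('top12');S=load('scene12')
a=blob(T,*RED,(290,200,350,290));b=blob(S,*RED,(270,200,350,300));print(a[0],b[0],tri(ray(T,*a[0]),ray(S,*b[0])))
E
```

```text
t 19.65 pos [ 0.4902 -0.2031  0.15  ] yaw 86.76 move [-0.11  0.05  9.1 ] turn 0.13 tilt [-7.3e-03 -2.0e-04 -1.0e+00] F [-0.11 -0.85 -1.56] open 0.0238
[321.44 233.06] [310.49090909 242.85454545] (array([0.52771523, 0.02416257, 0.16797648]), np.float64(0.0002757120622355742))
```

View pics/c13.png

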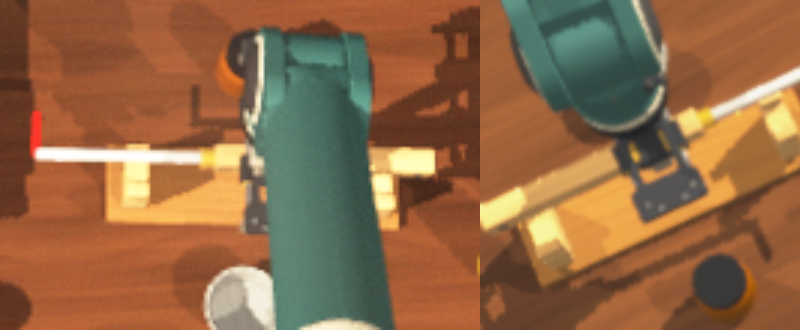

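The hook at (0.528, 0.024) is within 2 mm of where it started, so I'll lower the pole.

carry_out:
  motion: "-0.1 0 1.5 0.1 255; -0.1 0 3.5 0.1 255; -0.1 0 5.5 0.1 255; -0.1 0 7 0.1 255; -0.1 0 8 0.1 255; -0.1 0 8.6 0.1 255; -0.1 0 9 0.1 255; -0.1 0 9.1 0.1 255; -0.1 0 9.1 0.1 255"

```text
t: 20.88
eef_pos: [0.4899, -0.2046, 0.0597]
tool_rot: [0.728, 0.686, -0.003, -0.002]
contact_force: [-0.9, 1.5, 1.1]
opening: 0.0237
```

```bash
python3 - <<'E'
from h import *
go((.490,-.2043,.0584),86.63)
for n in('top','scene'): grab(n,n+'13')
T=load('top13');S=load('scene13')
a=blob(T,*RED,(290,200,350,290));b=blob(S,*RED,(270,200,350,300));print(a[0],b[0],tri(ray(T,*a[0]),ray(S,*b[0])))
b=cv2.resize(cv2.imread('pics/scene13.png')[220:340,165:325],None,fx=4.5,fy=4.5);cv2.imwrite('pics/c14.png',b)
E
```

```text
t 20.88 pos [ 0.4899 -0.2046  0.0597] yaw 86.63 move [0.03 0.01 0.13] turn 0.0 tilt [-6.2e-03 -9.0e-04 -1.0e+00] F [-0.86  1.52  1.06] open 0.0237
[322.14285714 238.88095238] [310.34615385 253.5       ] (array([0.52869893, 0.02251256, 0.07552441]), np.float64(0.0006167686152693963))
```

View pics/c14.png

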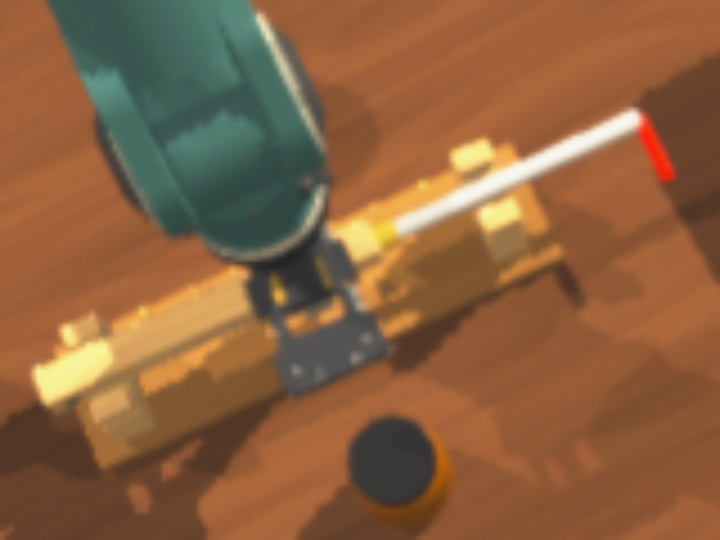

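The pole lies in both notches, the rod between the front cheeks and the handle between the rear ones. The wrist force went from -1.6 to +1.1 N, so it has touched down. Releasing now.

carry_out:
  motion: "0 0 0.1 0 255; 0 0 0.1 0 220; 0 0 0.1 0 180; 0 0 0.1 0 120; 0 0 0.1 0 60; 0 0 0.1 0 0; 0 0 0.1 0 0; 0 0 0.1 0 0; 0 0 0.1 0 0; 0 0 0.1 0 0; 0 0 -0.5 0 0; 0 0 -2 0 0; 0 0 -5 0 0; 0 0 -9 0 0; 0 0 -13 0 0; 0 0 -16 0 0; 0 0 -18 0 0; 0 0 -18 0 0"

```text
t: 23.22
eef_pos: [0.492, -0.2047, 0.2421]
tool_rot: [0.728, 0.686, -0.002, 0.0]
contact_force: [-0.1, 0.7, -0.9]
opening: 0.0918
```

```bash
python3 - <<'E'
from h import *
go((.232,-.607,.25),20.9)
print(robot.observe()['joint_pos'].round(2))
grab('scene','scene14')
E
```

```text
t 23.23 pos [ 0.492  -0.2047  0.2421] yaw 86.63 move [-41.69 -23.59  -0.61] turn 65.73 tilt [-0.0023 -0.0032 -1.    ] F [-0.14  0.66 -0.93] open 0.0918
[ 0.78  0.3  -0.53  1.83  0.18  1.06  0.12]
```

View pics/scene14.png

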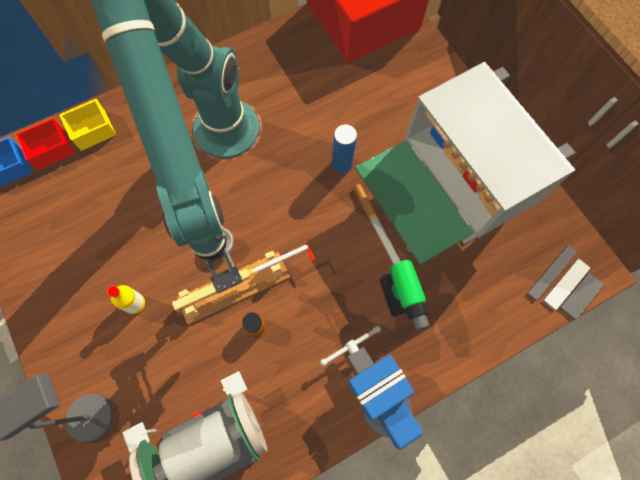

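The flap is down and the pole is in its cradle, with the bystanders where they were. I'll move the arm aside for a clear last check.

carry_out:
  motion: "-2 -1 0 3 0; -6 -3.5 0 10 0; -11 -6 0 19 0; -16 -9 0 28 0; -21 -12 0 37 0; -26 -15 0 46 0; -31 -17.5 0 54 0; -36 -20 0 60 0; -38 -21.5 0 60 0; -38 -21.5 0 60 0; -38 -21.5 0 60 0"

```text
t: 24.65
eef_pos: [0.2546, -0.57, 0.2417]
tool_rot: [0.973, 0.23, -0.002, -0.0]
contact_force: [0.4, -0.0, -0.4]
opening: 0.0917
```

```bash
python3 - <<'E'
from h import *
go((.232,-.607,.25),20.9)
for n in('top','scene'): grab(n,n+'15')
T=load('top15');S=load('scene15')
find(T,S,RED,(290,200,350,290),(280,200,350,300))
T0=load('top0');S0=load('scene0')
find(T0,S0,RED,(290,200,350,290),(280,200,350,300))
def d(a,b,x0,y0,x1,y1):return np.hstack([a['pixels'][y0:y1,x0:x1],b['pixels'][y0:y1,x0:x1]])[:,:,::-1]
a=cv2.resize(d(T0,T,310,190,500,300),None,fx=2.1,fy=2.1);b=cv2.resize(d(S0,S,90,210,330,350),(a.shape[1],235*2))
cv2.imwrite('pics/c15.png',np.vstack([a,b])[:600]);cv2.imwrite('pics/c16.png',T['pixels'][:,:,::-1])
E
```

```text
t 24.65 pos [ 0.2546 -0.57    0.2417] yaw 26.65 move [-3.68  2.29 -0.81] turn 5.75 tilt [-4.7e-03 -3.0e-04 -1.0e+00] F [ 0.38 -0.04 -0.44] open 0.0917
[321 233   3  15  38] [307 248   8  13  41] cent (array([0.52852159, 0.02307234, 0.07071412]), np.float64(0.00042653054058301124)) rect (array([0.52731669, 0.02336808, 0.06499552]), np.float64(0.001251465507152806))
[321 233   3  15  37] [307 248   8  13  40] cent (array([0.52894927, 0.02313393, 0.07067387]), np.float64(0.00039646384972567914)) rect (array([0.52731669, 0.02336808, 0.06499552]), np.float64(0.001251465507152806))
```

View pics/c15.png

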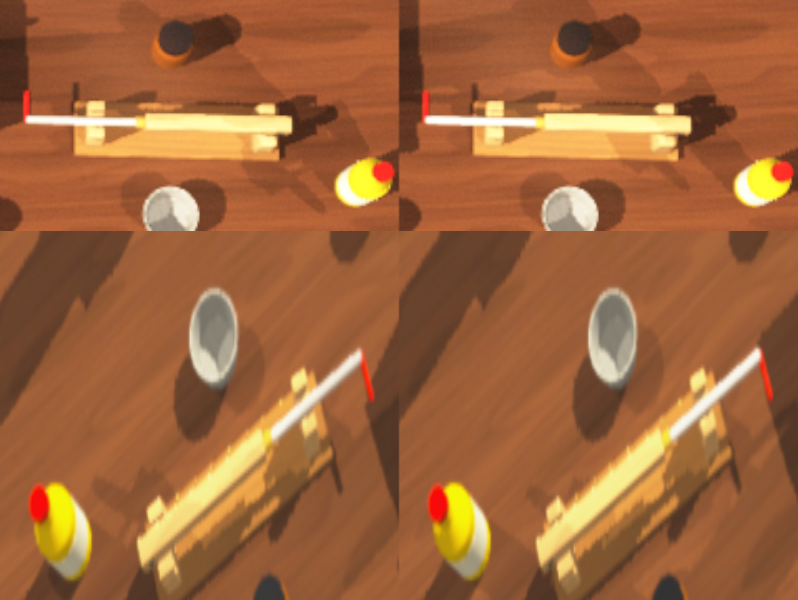

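View pics/c16.png

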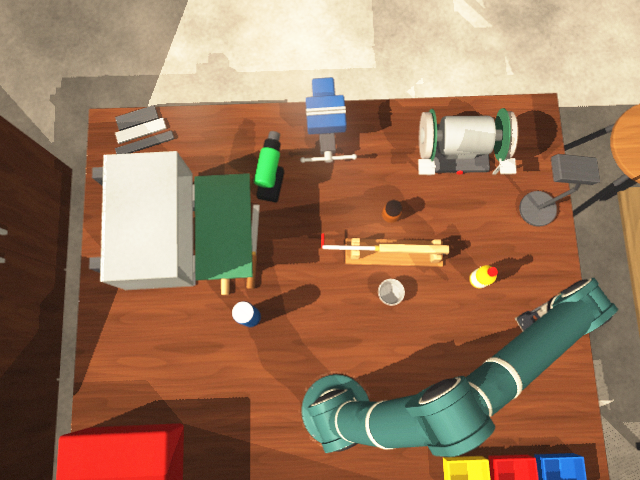

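The before and after crops match: the hook is within 1 mm of its starting position, the flap is level, and every visible bystander sits where it did. Handing in.

```bash
python3 -c "
from workcell import robot
print(robot.sign_off())"
```

```text
the job is handed in; nothing more can be done
None
```

The cupboard is open, with the green flap left fully down and the hook pole back in both notches of its cradle. I handed in just after t = 24.65 s of the 61 s allowed; the hand-in gave no verdict.

**What I did:** I took the pole at its grip point and slid the hook finger sideways through the eye. I then swung the flap down along its arc, unhooked sideways, backed away, and laid the pole back. The gripper was then opened and the arm moved clear.

**What the last checks showed:**
- **Flap:** its outer corners measured z ≈ 0.182 and 0.183 m against 0.184 m at the hinge, so it is level. It had stopped moving when I pressed a little further, and did not move when I unhooked.
- **Pole:** the hook finger measured within 1 mm of where it was at the start, and the before and after pictures of the cradle match.
- **Bystanders:** the jar, tin, oiler, spray can and drill look unmoved. The hammer and file are partly hidden by the lowered flap, so I checked only the parts that show.
- **Forces:** the wrist readings I saw stayed within about 3 N.

**What I could not confirm:** the distance from hook to eye at full swing was not measured, because the flap hid both. The arm position and given sizes put it at about 11 to 17 mm, inside the 26 mm limit. The two camera views differed by up to 3 mm on some points, and one early pole measurement was 7 to 11 mm off. I replaced that one before grasping.

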